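Free a slip plate and draw it out from under a stack of drive controllers

ROBOT

A 7-joint arm with a two-finger parallel gripper is mounted at the origin on a cart in front of the work surface, level with it; the furniture and walls round the work are solid. World frame = base frame: x ahead of the robot, y to its left, z up, the work surface at z = 0. Lengths are in m, angles in rad, forces in N, time in s.
With the tool pointing down it reaches from about 0.425 to 0.925 m from the base axis. Payload 6.8 kg.
Tool frame: the origin (TCP) lies on the centre line of the jaws, within the pads' length; the fingertips stand 19 mm ahead of it and the grasp point (between the pads) is the TCP; z points along the fingers, y is the line along which they close (so a half turn about z gives the same grasp; the last joint's range is limited). The gripper opens to 85 mm and grips with 20 to 120 N. Pads are 22 mm wide; open, the fingers measure 114 mm over their backs; the gripper's body (76 mm by 85 mm) begins 54 mm behind the grasp point. The pads swing forward as they close: fully open they stand 13 mm farther back than shut.
Start: joints at [1.086, 0.477, 0.022, 1.555, -0.011, 1.109, -0.083], TCP at [0.248, -0.628, 0.221] pointing down, gripper open.
Joint ranges: [-2.96, 2.96], [-0.34, 2.1], [-1.41, 1.46], [0.24, 2.44], [-1.37, 4.51], [0.17, 1.92], [-2.96, 2.96]. Speed limits (rad/s): [2.39, 2.39, 3.14, 3.14, 3.14, 3.14, 3.14].

INTERFACE

Orientations are given as a rotation vector (axis times angle).
In Python, from bench import r gives the robot as it stands. The module is installed in compiled form; this text tells all that it offers.
- The arm moves only by the tool arm_command, never from a script. Its argument "rows" is a list of rows, each an object of numbers: "fingers": the opening, from -1 (shut) to 1 (fully open); "x", "y", "z": the shift along the tool's x, y, z in m; "ax", "ay", "az": the turn, a rotation vector about the tool's x, y, z in degrees. In form: [{"fingers": .., "x": .., "y": .., "z": .., "ax": .., "ay": .., "az": ..}, ...]. A call has 1 to 10 rows; each row shifts and turns the commanded pose from where the row before left it, along the tool's axes as they then stand; what a row does not reach is not made up. A row lasts 1/12 s, in which the tool goes at most 41.7 mm and 7.16 degrees, less where a joint would pass 70% of its speed; a pose out of reach is approached as far as the arm can. A call is refused whole if a number of a shift passes 0.0417 or a number of a turn 7.16, either way. A call with a gripper value outside its range is refused whole. The fingers move at their own pace and stop on an object; "grip_force" is the grip in N (left out, the last holds). Time passes only in rows, so rows that do not move let the fingers close. It gives the time, the measured TCP pose, the force, the opening and the grip force at its end, in the units of the state.
- r.get_obs(): the state, without advancing time (a new reading comes with each control period).
- r.grab_frame(name): name is "scene" or "top"; returns a dict with "frame" (420x560x3 uint8, red, green, blue), "depth" (420x560 float32, m along the optical axis (not along the pixel's ray), 0 where there is no reading), "K" (3x3 intrinsics, pixels), "world_from_camera" (4x4, takes a point from camera to world coordinates). Camera axes: x right, y down, z forward; pixel columns grow to the right and rows downward; lengths in m; the calibration is good to about 2 mm. A picture is of the moment at which its call begins.
- r.hand_in(): hands the job in; it is judged then, once.
The state is a dict: "clock": time; "joints": joint angles; "qvel": joint speeds; "tau": joint torques, N m; "tcp_pos": TCP position; "orientation": TCP orientation; "contact_force": force on the tool from outside, world axes, zero at the start; "moment": the same for the moment, N m; "grip_width": finger opening in m; "gripper_force": force on a finger pad.
Only numpy, scipy, OpenCV 4.12 (cv2) and the standard library are available. Lean on these libraries where they do the work, as an engineer would, in place of code of your own. Each camera call takes 0.05 s, during which the arm holds its last target. There are 200 camera calls.

TASK

The stack of drive controllers stands in the unloading nest on its slip plate. Press the nest's red release bar near the middle, so that both ends go down evenly, until it is fully down; then draw the slip plate straight out by its handle, gently, so that the controllers settle on the nest's deck and stay stacked upright. Lay the empty plate flat on the blue mat, wholly on it, lengthwise and square to it, and leave the other things on the bench alone.

Things in the scene. Friction and masses are not known exactly. Their poses are not given: they have to be found in the camera images.
- nest: fixed unloading nest of aluminium and steel, about 262 x 172 mm; origin on the bench under it, z up. The slip plate is drawn out along the nest's -x. Deck 50 mm above the bench, from x = -75 to +101 mm. The plate runs between two cheeks (inner faces at y = +-66 mm, 58 mm high; 96 mm high beside the stack, x = 17 to 75 mm). Rear stops at x = 86 mm, 108 mm high
- nest_seat (a point): point on the nest's deck under the middle of the stack, at nest x = +45 mm, y = 0, 50 mm above the bench; axes as the nest's. In front of the stack a fixed strip bar crosses the nest at nest x = -2 to +6 mm, 59 to 86 mm above the bench: the plate passes under it, the stack is kept back by it
- bar_middle (a point): centre of the top face of the red release bar: flat, 220 mm long (along the nest's y), 24 mm wide, black ends, at nest x = -135 mm, y = 0, 73 mm in front of the plate's handle. Its top is 52 mm above the bench when up, 36 mm when fully down. Two catches on it (54 mm either side of its middle) bar the plate's way out until the bar is fully down
- release_bar (a joint): swing of the arm that carries the release bar at its middle, rad: 0 is up, 0.105 fully down (a firm stop); the bar's top goes down 155 mm times this. It takes about 9 N at the middle; friction holds it where it is left, so it stays down. Starts between 0 and 0.015
- bar (a joint): rocking of the release bar about its middle, rad: 0 is level, limits +-0.1; positive raises the end at the nest's +y. Pressed within about 15 mm of the middle it stays nearly level; pressed farther out it rocks; a light spring centres it
- plate_grip (a point): centre of the slip plate's handle grip: a black bar 84 mm long (plate y), 14 mm thick (x), 16 mm high on two posts, 64 mm in front of the plate's centre (plate x = -64 mm) and 33.5 mm above it; 23 mm free between it and the plate. At the start 86 mm above the bench, 60 mm in front of the strip bar
- plate_middle (a point): centre of the slip plate, a grey sheet 160 mm (x) x 124 mm (y) x 5 mm, about 0.16 kg, half-way through its thickness; handle end at -x. At the start it lies on the deck, axes as the nest's, centre at nest x = +2 mm, rear end at +82 mm; drawn 95 mm it is clear of stack and strip bar
- controller_low: grey drive controller box with a cable gland at one end, 66 x 96 x 34 mm (114 mm long with the gland), about 0.2 kg; origin at the middle of its underside, z up; the lowest of the stack of three, standing on the slip plate at the start, 66 mm along the nest's x
- controller_mid: grey drive controller box with a cable gland at one end, 66 x 96 x 34 mm (114 mm long with the gland), about 0.2 kg; origin at the middle of its underside, z up; the middle one of the stack
- controller_top: grey drive controller box with a cable gland at one end, 66 x 96 x 34 mm (114 mm long with the gland), about 0.2 kg; origin at the middle of its underside, z up; the top one of the stack; its top is about 158 mm above the bench at the start
- mat_top (a point): centre of the upper face of the blue bench mat, 220 mm (x) x 280 mm (y) x 3 mm, fixed flat on the bench; its long side is its y. The plate's x (handle end either way) is to lie along the mat's y.
- threadlock: bystander: small red bottle with black tip, 34 x 34 x 85 mm, origin at the middle of its underside
- caliper: bystander: sliding caliper, 260 mm long, lying on the bench; origin at the middle of its underside
- screwdriver_b: bystander: small red screwdriver, 160 mm long, lying on the bench; origin at its underside, middle
- slip_plate: the slip plate itself (see plate_middle); origin at the centre of its underside
Mind the look-alikes: they are no part of the job. What is shaped like the controller_top but brown is not meant.

How it is judged:
By the outcome, as a careful person would: the job done as asked, in the order asked, and still so for the second after the job is handed in, with the robot touching nothing.
It also fails if it takes over 53 s, if anything falls off the work surface, if the arm or the gripper's body presses on something with over 40 N, if the wrist force passes 120 N, or if a joint passes its speed limit or range.

## Working session

There is one attempt and no reset: what is moved stays moved. The work goes in short steps, Python scripts to look and compute and a tool call to move; the robot and the scene stay as the last step left them, time stands still between calls to the robot, and variables do not carry over. Pictures are saved under pics/ and viewed, at most 10 in all, crops included, and the job is handed in when it is done.

Besides the shell and the picture viewer there is one more tool, called after "Emit:" by a JSON object that holds its "op" and its "data", one argument or row to a line. arm_command: Moves the arm, as the interface text tells. Its arguments: {"type":"object","properties":{"rows":{"type":"array"},"grip_force":{"type":"number"}},"required":["rows"]}

```bash
mkdir -p pics
cat > h.py <<'E'
import numpy as np,cv2
from bench import r
def snap(n,f):
    d=r.grab_frame(n); np.savez(''+f+'.npz',**d)
    cv2.imwrite(f'pics/{f}.png',cv2.cvtColor(d['frame'],cv2.COLOR_RGB2BGR)); return d
def pt(d,u,v):
    z=np.median([q for q in d['depth'][v-1:v+2,u-1:u+2].ravel() if q>0]); K=d['K']
    p=np.array([(u-K[0,2])/K[0,0]*z,(v-K[1,2])/K[1,1]*z,z,1]); return (d['world_from_camera']@p)[:3].round(4)
E
python3 - <<'E'
from h import *
snap('scene','s0');d=snap('top','t0');print(d['K'],d['world_from_camera']);o=r.get_obs();print(o)
E
```

```text
[[523.25499448   0.         273.33515017]
 [  0.         523.25499448 207.03692666]
 [  0.           0.           1.        ]] [[-1.54047210e-02 -9.93907197e-01  1.09138341e-01  3.28670490e-01]
 [-9.99881068e-01  1.53932885e-02 -9.47317389e-04 -1.58549866e-01]
 [-7.38452400e-04 -1.09139955e-01 -9.94026119e-01  1.97054917e+00]
 [ 0.00000000e+00  0.00000000e+00  0.00000000e+00  1.00000000e+00]]
{'clock': 0.1, 'joints': array([ 1.08588197,  0.4777215 ,  0.02234213,  1.55633118, -0.01146674,
        1.1093355 , -0.08312209]), 'qvel': array([ 0.00101182, -0.00332356, -0.00267673, -0.00337331,  0.00015989,
        0.00129908,  0.00143395]), 'tau': array([ 4.39952171e-03, -5.97762179e+01,  1.61375228e+00, -2.81953168e+01,
        1.28240604e-02,  5.06943179e-03, -3.52064212e-06]), 'tcp_pos': array([ 0.24814944, -0.62713769,  0.21992928]), 'orientation': array([-3.08441991e+00, -5.88123544e-01,  7.20974529e-04]), 'contact_force': array([-0.1113073 ,  0.07568747,  0.32956828]), 'moment': array([0.02281979, 0.02852537, 0.01380811]), 'gripper_force': 0.0, 'grip_width': 0.08553325258302485}
```

View pics/t0.png

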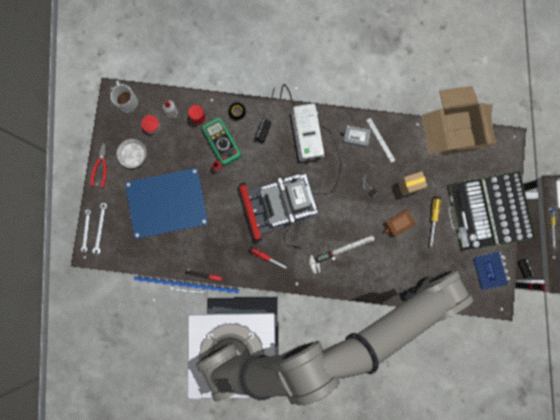

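View pics/s0.png

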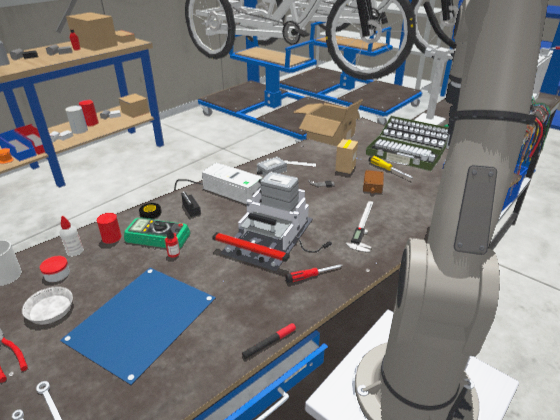

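The top view shows the nest with its red bar at about (250,211) and the stack at (298,191). The blue mat is at (167,203). The brown look-alike box at (400,223) is separate and not meant. Next I'll enlarge the nest.

Run:
```python
from h import *
a=cv2.imread('pics/t0.png')[160:255,225:335]; cv2.imwrite('pics/c1.png',cv2.resize(a,None,fx=6,fy=6,interpolation=cv2.INTER_CUBIC))
a=cv2.imread('pics/s0.png')[160:275,205:345]; cv2.imwrite('pics/c2.png',cv2.resize(a,None,fx=5,fy=5,interpolation=cv2.INTER_CUBIC))
d=dict(np.load('t0.npz'))
hsv=cv2.cvtColor(d['frame'],cv2.COLOR_RGB2HSV)
T=d['world_from_camera'];K=d['K']
def pl(u,v,z):
    ray=T[:3,:3]@np.array([(u-K[0,2])/K[0,0],(v-K[1,2])/K[1,1],1]); return T[:3,3]+ray*(z-T[2,3])/ray[2]
def blob(m,box,z):
    w=np.zeros_like(m);x0,x1,y0,y1=box;w[y0:y1,x0:x1]=m[y0:y1,x0:x1]
    ys,xs=np.nonzero(w);P=np.array([pl(u,v,z)[:2] for u,v in zip(xs,ys)]).astype(np.float32)
    c,s,a=cv2.minAreaRect(P);print(len(P),P.mean(0),c,s,a);return P
m=cv2.inRange(hsv,(100,100,40),(125,255,255));P=blob(m,(115,215,160,245),.003)
m=cv2.inRange(hsv,(0,120,90),(6,255,255))|cv2.inRange(hsv,(172,120,90),(180,255,255))
P=blob(m,(236,264,178,243),.052)
for u,v in[(250,211),(246,195),(256,230),(267,208),(300,185),(298,197)]:print(u,v,pt(d,u,v))
```

```text
4135 [0.5670162  0.24681178] (0.5673514604568481, 0.24675725400447845) (0.2197370082139969, 0.279774010181427) 10.61381721496582
376 [ 0.5235377  -0.07361735] (0.5246075987815857, -0.07379604130983353) (0.2073347568511963, 0.02618350274860859) 15.527810096740723
250 211 [ 0.5262 -0.0741  0.05  ]
246 195 [ 0.5863 -0.0597  0.0472]
256 230 [ 0.456  -0.0952  0.0452]
267 208 [ 0.5355 -0.137   0.0579]
300 185 [ 0.6039 -0.2548  0.1574]
298 197 [ 0.5618 -0.247   0.1567]
```

View pics/c1.png

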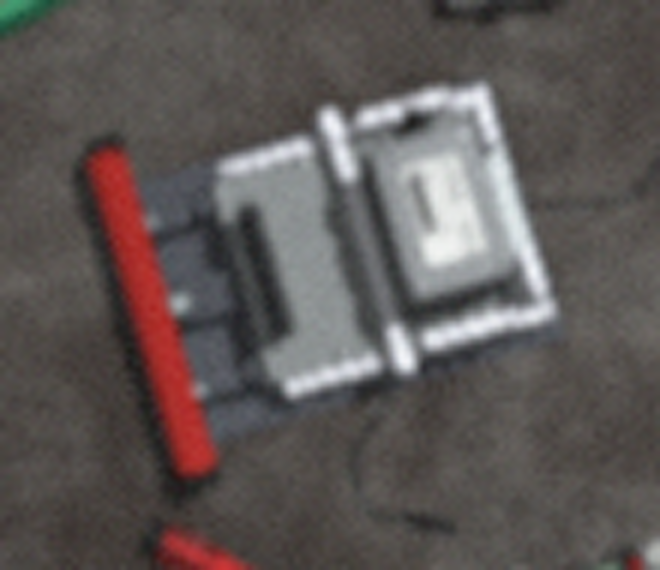

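View pics/c2.png

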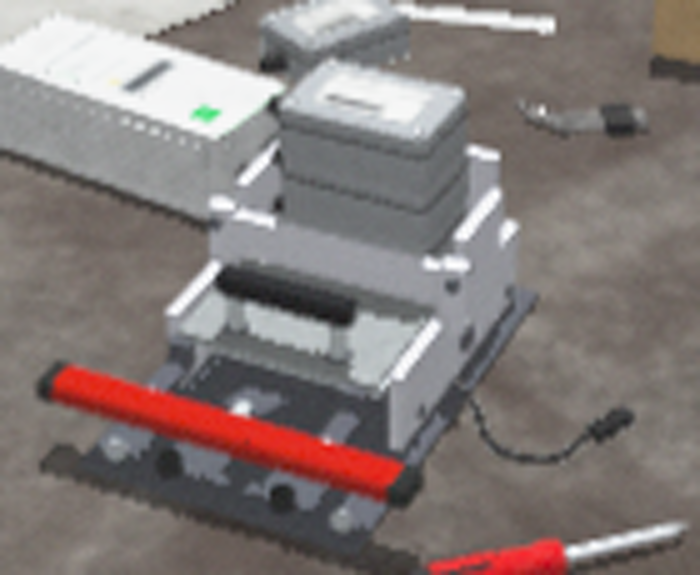

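The crops show the red bar's middle at about c1 (150,312), the black handle at c1 (263,285), and the stack between the cheeks, kept back by the strip bar. The meant stack is the grey one inside the nest, not the grey box lying at scene (270,163) or the brown one. I'll refine the yaw and work out the moves.

```bash
cat >> h.py <<'E'
from scipy.spatial.transform import Rotation as R
def go(target,yaw):
    "tool-axis shift (after the turn) and turn to reach TCP target with tool x at yaw deg, z down"
    o=r.get_obs();A=R.from_rotvec(o['orientation']);c,s=np.cos(np.radians(yaw)),np.sin(np.radians(yaw))
    B=R.from_matrix(np.array([[c,s,0],[s,-c,0],[0,0,-1.]]))
    print('turn',(A.inv()*B).as_rotvec(degrees=True).round(2),'shift now',A.inv().apply(np.array(target)-o['tcp_pos']).round(4),'after turn',B.inv().apply(np.array(target)-o['tcp_pos']).round(4),'F',o['contact_force'].round(1),o['clock'])
def pl(d,u,v,z):
    T=d['world_from_camera'];K=d['K'];ray=T[:3,:3]@np.array([(u-K[0,2])/K[0,0],(v-K[1,2])/K[1,1],1]); return T[:3,3]+ray*(z-T[2,3])/ray[2]
E
python3 - <<'E'
from h import *
d=dict(np.load('t0.npz'));hsv=cv2.cvtColor(d['frame'],cv2.COLOR_RGB2HSV)
m=cv2.inRange(hsv,(0,120,90),(6,255,255))|cv2.inRange(hsv,(172,120,90),(180,255,255))
ys,xs=np.nonzero(m[178:243,236:264]);P=np.array([pl(d,u+236,v+178,.05)[:2] for u,v in zip(xs,ys)])
w,V=np.linalg.eigh(np.cov(P.T));print('bar yaw',np.degrees(np.arctan(V[1,1]/V[0,1])),P.mean(0))
f=lambda x,y,z:pl(d,225+(x+.5)/6-.5,160+(y+.5)/6-.5,z)
print('handle',f(263,285,.094),'ends',f(247,210,.094),f(278,345,.094),'strip',f(330,112,.086),f(404,368,.086))
go([.5245,-.074,.26],15.4)
E
```

```text
bar yaw 15.694333989813025 [ 0.52374084 -0.07352881]
handle [ 0.53481116 -0.14259265  0.094     ] ends [ 0.58044396 -0.13360156  0.094     ] [ 0.49845674 -0.15107154  0.094     ] strip [ 0.64078318 -0.18474534  0.086     ] [ 0.48410608 -0.22668866  0.086     ]
turn [-0.09  0.01  6.19] shift now [ 0.4605 -0.4127 -0.0395] after turn [ 0.4133 -0.4599 -0.0401] F [-0.1  0.1  0.3] 0.1
```

Emit:
{"op": "arm_command", "data": {
  "rows": [
    {"fingers": -1,"z": -0.02,"az": 6.1},
    {"fingers": -1,"z": -0.02},
    {"fingers": -1,"x": 0.0275,"y": -0.0305},
    {"fingers": -1,"x": 0.0275,"y": -0.0305},
    {"fingers": -1,"x": 0.0275,"y": -0.0305},
    {"fingers": -1,"x": 0.0275,"y": -0.0305},
    {"fingers": -1,"x": 0.0275,"y": -0.0305},
    {"fingers": -1,"x": 0.0275,"y": -0.0305},
    {"fingers": -1,"x": 0.0275,"y": -0.0305},
    {"fingers": -1,"x": 0.0275,"y": -0.0305}
  ],
  "grip_force": 60
}}

```text
validation failed for argument at $.ro...
```

Emit:
{"op": "arm_command", "data": {
  "rows": [
    {"fingers": -1,"x": 0.0275,"y": -0.0305},
    {"fingers": -1,"x": 0.0275,"y": -0.0305},
    {"fingers": -1,"x": 0.0275,"y": -0.0305},
    {"fingers": -1,"x": 0.0275,"y": -0.0305},
    {"fingers": -1,"x": 0.0275,"y": -0.0305},
    {"fingers": -1,"x": 0.0275,"y": -0.0305},
    {"fingers": -1},
    {"fingers": -1},
    {"fingers": -1}
  ]
}}

```text
validation failed for argument at $.ro...
```

Run:
```python
from h import *
go([.5245,-.074,.09],15.4)
```

```text
turn [-0.09  0.01  6.19] shift now [ 0.4605 -0.4124  0.1305] after turn [ 0.4133 -0.4599  0.1299] F [-0.1  0.1  0.3] 0.1
```

Emit:
{"op": "arm_command", "data": {
  "rows": [
    {"fingers": -1,"x": 0,"y": 0,"z": -0.02,"ax": 0,"ay": 0,"az": 6.1},
    {"fingers": -1,"x": 0,"y": 0,"z": -0.02,"ax": 0,"ay": 0,"az": 0},
    {"fingers": -1,"x": 0.0275,"y": -0.0305,"z": 0,"ax": 0,"ay": 0,"az": 0},
    {"fingers": -1,"x": 0.0275,"y": -0.0305,"z": 0,"ax": 0,"ay": 0,"az": 0},
    {"fingers": -1,"x": 0.0275,"y": -0.0305,"z": 0,"ax": 0,"ay": 0,"az": 0},
    {"fingers": -1,"x": 0.0275,"y": -0.0305,"z": 0,"ax": 0,"ay": 0,"az": 0},
    {"fingers": -1,"x": 0.0275,"y": -0.0305,"z": 0,"ax": 0,"ay": 0,"az": 0},
    {"fingers": -1,"x": 0.0275,"y": -0.0305,"z": 0,"ax": 0,"ay": 0,"az": 0},
    {"fingers": -1,"x": 0.0275,"y": -0.0305,"z": 0,"ax": 0,"ay": 0,"az": 0},
    {"fingers": -1,"x": 0.0275,"y": -0.0305,"z": 0,"ax": 0,"ay": 0,"az": 0}
  ],
  "grip_force": 60
}}

```text
clock: 0.93
tcp_pos: [0.3955, -0.3317, 0.2606]
orientation: [-3.113, -0.423, 0.001]
contact_force: [1.1, -0.6, -0.5]
grip_width: 0.0001
gripper_force: 0.0
```

Emit:
{"op": "arm_command", "data": {
  "rows": [
    {"fingers": -1,"x": 0.0275,"y": -0.0305,"z": 0,"ax": 0,"ay": 0,"az": 0},
    {"fingers": -1,"x": 0.0275,"y": -0.0305,"z": 0,"ax": 0,"ay": 0,"az": 0},
    {"fingers": -1,"x": 0.0275,"y": -0.0305,"z": 0,"ax": 0,"ay": 0,"az": 0},
    {"fingers": -1,"x": 0.0275,"y": -0.0305,"z": 0,"ax": 0,"ay": 0,"az": 0},
    {"fingers": -1,"x": 0.0275,"y": -0.0305,"z": 0,"ax": 0,"ay": 0,"az": 0},
    {"fingers": -1,"x": 0.0275,"y": -0.0305,"z": 0,"ax": 0,"ay": 0,"az": 0},
    {"fingers": -1,"x": 0.018,"y": -0.02,"z": 0.03,"ax": 0,"ay": 0,"az": 0},
    {"fingers": -1,"x": 0,"y": 0,"z": 0.03,"ax": 0,"ay": 0,"az": 0},
    {"fingers": -1,"x": 0,"y": 0,"z": 0.03,"ax": 0,"ay": 0,"az": 0},
    {"fingers": -1,"x": 0,"y": 0,"z": 0,"ax": 0,"ay": 0,"az": 0}
  ]
}}

```text
clock: 1.77
tcp_pos: [0.5132, -0.0884, 0.1653]
orientation: [-3.11, -0.426, 0.016]
contact_force: [-1.8, 0.2, -0.6]
grip_width: -0.0002
gripper_force: 0.0
```

Run:
```python
from h import *
go([.5245,-.074,.08],15.4)
```

```text
turn [-0.23  0.55  0.19] shift now [ 0.0155 -0.0105  0.0852] after turn [ 0.0147 -0.0108  0.0853] F [-1.8  0.2 -0.6] 1.7667
```

Emit:
{"op": "arm_command", "data": {
  "rows": [
    {"fingers": -1,"x": 0.015,"y": -0.011,"z": 0.02,"ax": 0,"ay": 0.4,"az": 0.2},
    {"fingers": -1,"x": 0,"y": 0,"z": 0.03,"ax": 0,"ay": 0,"az": 0},
    {"fingers": -1,"x": 0,"y": 0,"z": 0.03,"ax": 0,"ay": 0,"az": 0},
    {"fingers": -1,"x": 0,"y": 0,"z": 0,"ax": 0,"ay": 0,"az": 0},
    {"fingers": -1,"x": 0,"y": 0,"z": 0,"ax": 0,"ay": 0,"az": 0}
  ]
}}

```text
clock: 2.18
tcp_pos: [0.5286, -0.075, 0.091]
orientation: [-3.113, -0.417, -0.007]
contact_force: [0.7, -0.6, 0.2]
grip_width: 0.0002
gripper_force: 0.0
```

Run:
```python
from h import *
go([.5245,-.074,.055],15.4)
d=snap('top','t1');a=cv2.imread('pics/t1.png')[160:255,225:335]; cv2.imwrite('pics/c3.png',cv2.resize(a,None,fx=6,fy=6,interpolation=cv2.INTER_CUBIC))
```

```text
turn [-0.04 -0.26 -0.15] shift now [-0.0039 -0.002   0.036 ] after turn [-0.0037 -0.0021  0.036 ] F [ 0.7 -0.6  0.2] 2.1833
```

View pics/c3.png

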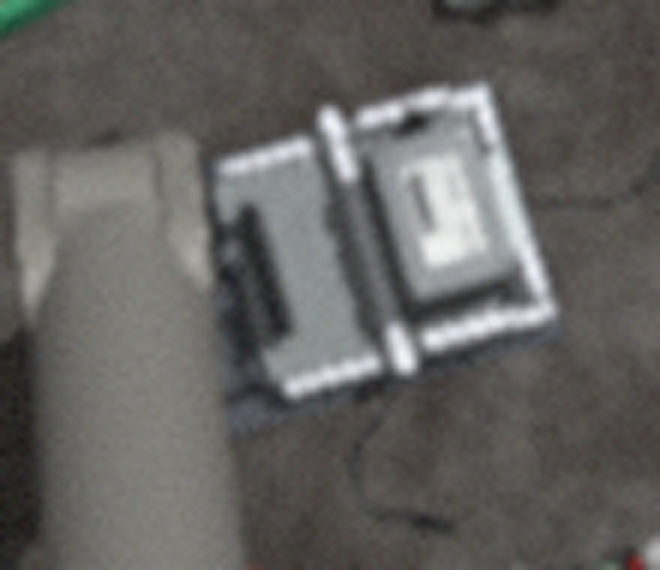

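The arm hides the bar, as expected. The handle (263,285) and the stack haven't moved. Now I'll press the bar down slowly.

Emit:
{"op": "arm_command", "data": {
  "rows": [
    {"fingers": -1,"x": -0.004,"y": -0.002,"z": 0.01,"ax": 0,"ay": -0.2,"az": -0.1},
    {"fingers": -1,"x": 0,"y": 0,"z": 0.005,"ax": 0,"ay": 0,"az": 0},
    {"fingers": -1,"x": 0,"y": 0,"z": 0.005,"ax": 0,"ay": 0,"az": 0},
    {"fingers": -1,"x": 0,"y": 0,"z": 0.004,"ax": 0,"ay": 0,"az": 0},
    {"fingers": -1,"x": 0,"y": 0,"z": 0.004,"ax": 0,"ay": 0,"az": 0},
    {"fingers": -1,"x": 0,"y": 0,"z": 0.003,"ax": 0,"ay": 0,"az": 0},
    {"fingers": -1,"x": 0,"y": 0,"z": 0.002,"ax": 0,"ay": 0,"az": 0},
    {"fingers": -1,"x": 0,"y": 0,"z": 0,"ax": 0,"ay": 0,"az": 0}
  ]
}}

```text
clock: 2.9
tcp_pos: [0.5248, -0.0736, 0.0573]
orientation: [-3.113, -0.421, -0.004]
contact_force: [-0.2, -0.5, 0.1]
grip_width: -0.0002
gripper_force: 0.0
```

Emit:
{"op": "arm_command", "data": {
  "rows": [
    {"fingers": -1,"x": 0,"y": 0,"z": 0.001,"ax": 0,"ay": 0,"az": 0},
    {"fingers": -1,"x": 0,"y": 0,"z": 0.001,"ax": 0,"ay": 0,"az": 0}
  ]
}}

```text
clock: 3.07
tcp_pos: [0.5253, -0.0737, 0.0559]
orientation: [-3.113, -0.42, -0.006]
contact_force: [0.2, 0.2, 0.1]
grip_width: 0.0003
gripper_force: 0.0
```

Emit:
{"op": "arm_command", "data": {
  "rows": [
    {"fingers": -1,"x": 0,"y": 0,"z": 0.001,"ax": 0,"ay": 0,"az": 0}
  ]
}}

```text
clock: 3.15
tcp_pos: [0.5252, -0.0736, 0.0548]
orientation: [-3.113, -0.421, -0.006]
contact_force: [-0.0, -0.1, 1.0]
grip_width: -0.0
gripper_force: 0.0
```

Run:
```python
from h import *
d=snap('scene','s1');a=cv2.imread('pics/s1.png')[160:275,205:345]; cv2.imwrite('pics/c4.png',cv2.resize(a,None,fx=5,fy=5,interpolation=cv2.INTER_CUBIC))
```

```text
(no output)
```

View pics/c4.png

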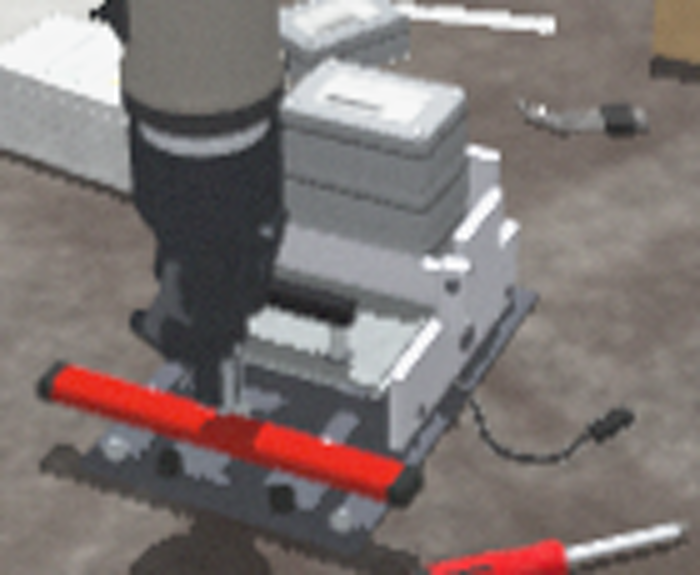

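Run:
```python
from h import *
d=dict(np.load('s1.npz'));T=np.linalg.inv(d['world_from_camera'])
o=r.get_obs();print(o['tcp_pos'],o['joints'].round(3))
def pr(p):
    q=T@np.append(p,1);u=d['K']@(q[:3]/q[2]);return u[:2].round(1),((u[:2]-[205,160]+.5)*5).round()
for dz in(0,-.019,.05,.1):print(dz,pr(o['tcp_pos']+[0,0,dz]))
d0=dict(np.load('s0.npz'))
for u,v in[(216,237),(235,241),(250,245),(251,249),(268,251),(285,256),(251,242)]:print(u,v,pt(d0,u,v),pt(d,u,v))
u0,v0=int(205+235/5),int(160+375/5);print(pt(d,u0,v0),[pt(d,u,v) for u,v in((247,234),(246,238),(248,241),(250,246))])
```

```text
[ 0.52504914 -0.07362821  0.05463469] [ 0.236  0.479 -0.266  2.021  0.197  0.662 -1.459]
0 (array([248.5, 243.5]), array([220., 420.]))
-0.019 (array([248.8, 249. ]), array([222., 448.]))
0.05 (array([247.7, 228.4]), array([216., 344.]))
0.1 (array([246.8, 212.5]), array([212., 265.]))
216 237 [ 0.6195 -0.0421  0.0475] [ 0.6196 -0.0422  0.0473]
235 241 [ 0.5644 -0.0613  0.0502] [ 0.5642 -0.0612  0.0503]
250 245 [ 0.5227 -0.0764  0.049 ] [ 0.5211 -0.0749  0.0507]
251 249 [ 0.5122 -0.0692  0.0452] [ 0.5117 -0.0688  0.0458]
268 251 [ 0.4692 -0.0891  0.049 ] [ 0.4692 -0.089   0.0491]
285 256 [ 0.4215 -0.1018  0.05  ] [ 0.4228 -0.1033  0.0483]
251 242 [ 0.5324 -0.0901  0.046 ] [ 0.5277 -0.0856  0.0511]
[ 0.5139 -0.0771  0.0864] [array([ 0.5171, -0.0625,  0.0966]), array([ 0.5206, -0.0613,  0.0825]), array([ 0.5171, -0.0646,  0.0724]), array([ 0.5198, -0.0735,  0.0489])]
```

The bar is still up: its depth hasn't changed, at about 50 mm. The finger tips end near c4 (225,415), just on top of it, so contact is only beginning. I'll keep going in small steps and watch the force.

Emit:
{"op": "arm_command", "data": {
  "rows": [
    {"fingers": -1,"x": 0,"y": 0,"z": 0.001,"ax": 0,"ay": 0,"az": 0},
    {"fingers": -1,"x": 0,"y": 0,"z": 0.001,"ax": 0,"ay": 0,"az": 0},
    {"fingers": -1,"x": 0,"y": 0,"z": 0.001,"ax": 0,"ay": 0,"az": 0}
  ]
}}

```text
clock: 3.45
tcp_pos: [0.5251, -0.0737, 0.0517]
orientation: [-3.113, -0.421, -0.006]
contact_force: [-0.3, 1.0, 0.2]
grip_width: 0.0001
gripper_force: 0.0
```

Run:
```python
from h import *
d=snap('scene','s2')
for u,v in[(216,237),(235,241),(268,251),(285,256)]:print(u,v,pt(d,u,v))
hs=cv2.cvtColor(d['frame'],cv2.COLOR_RGB2HSV);m=cv2.inRange(hs,(0,150,40),(6,255,255))|cv2.inRange(hs,(174,150,40),(180,255,255))
for c in(220,230,240,265,275,283):
    e=[]
    for f in('s0','s2'):
        q=dict(np.load(f+'.npz'));h=cv2.cvtColor(q['frame'],cv2.COLOR_RGB2HSV);mm=cv2.inRange(h,(0,150,40),(6,255,255))|cv2.inRange(h,(174,150,40),(180,255,255))
        y=np.nonzero(mm[225:262,c])[0];e.append((y.min()+225,y.max()+225))
    print(c,e)
```

```text
216 237 [ 0.6187 -0.0415  0.0482]
235 241 [ 0.5655 -0.0623  0.0491]
268 251 [ 0.4695 -0.0894  0.0486]
285 256 [ 0.4209 -0.1011  0.0508]
220 [(np.int64(234), np.int64(240)), (np.int64(234), np.int64(240))]
230 [(np.int64(237), np.int64(243)), (np.int64(237), np.int64(243))]
240 [(np.int64(239), np.int64(247)), (np.int64(239), np.int64(247))]
265 [(np.int64(246), np.int64(254)), (np.int64(246), np.int64(254))]
275 [(np.int64(249), np.int64(257)), (np.int64(249), np.int64(257))]
283 [(np.int64(252), np.int64(256)), (np.int64(252), np.int64(256))]
```

Run:
```python
from h import *
a=cv2.imread('pics/s1.png')[205:260,215:285];b=cv2.imread('pics/s2.png')[205:260,215:285]
cv2.imwrite('pics/c5.png',np.hstack([cv2.resize(q,None,fx=5.5,fy=8,interpolation=cv2.INTER_NEAREST) for q in(a,b)]))
d=dict(np.load('s2.npz'))
for v in range(228,250,2):print(v,[tuple((pt(d,u,v)*1000).astype(int)) for u in(244,248,252,256)])
```

```text
228 [(np.int64(503), np.int64(-40), np.int64(134)), (np.int64(512), np.int64(-62), np.int64(117)), (np.int64(514), np.int64(-79), np.int64(107)), (np.int64(559), np.int64(-138), np.int64(52))]
230 [(np.int64(504), np.int64(-40), np.int64(128)), (np.int64(510), np.int64(-60), np.int64(113)), (np.int64(515), np.int64(-79), np.int64(100)), (np.int64(552), np.int64(-130), np.int64(53))]
232 [(np.int64(503), np.int64(-39), np.int64(123)), (np.int64(509), np.int64(-59), np.int64(108)), (np.int64(515), np.int64(-79), np.int64(94)), (np.int64(555), np.int64(-133), np.int64(43))]
234 [(np.int64(509), np.int64(-44), np.int64(110)), (np.int64(514), np.int64(-63), np.int64(96)), (np.int64(515), np.int64(-79), np.int64(87)), (np.int64(584), np.int64(-163), np.int64(5))]
236 [(np.int64(526), np.int64(-60), np.int64(86)), (np.int64(515), np.int64(-64), np.int64(89)), (np.int64(514), np.int64(-77), np.int64(82)), (np.int64(577), np.int64(-155), np.int64(6))]
238 [(np.int64(527), np.int64(-60), np.int64(79)), (np.int64(515), np.int64(-63), np.int64(83)), (np.int64(512), np.int64(-75), np.int64(78)), 
[... 293 characters left out ...]
nt64(516), np.int64(-63), np.int64(69)), (np.int64(526), np.int64(-87), np.int64(50)), (np.int64(523), np.int64(-100), np.int64(44))]
244 [(np.int64(537), np.int64(-68), np.int64(49)), (np.int64(527), np.int64(-74), np.int64(50)), (np.int64(521), np.int64(-83), np.int64(48)), (np.int64(517), np.int64(-94), np.int64(44))]
246 [(np.int64(533), np.int64(-64), np.int64(46)), (np.int64(522), np.int64(-69), np.int64(49)), (np.int64(515), np.int64(-76), np.int64(49)), (np.int64(507), np.int64(-83), np.int64(49))]
248 [(np.int64(532), np.int64(-63), np.int64(41)), (np.int64(521), np.int64(-67), np.int64(44)), (np.int64(511), np.int64(-72), np.int64(47)), (np.int64(500), np.int64(-76), np.int64(50))]
```

View pics/c5.png

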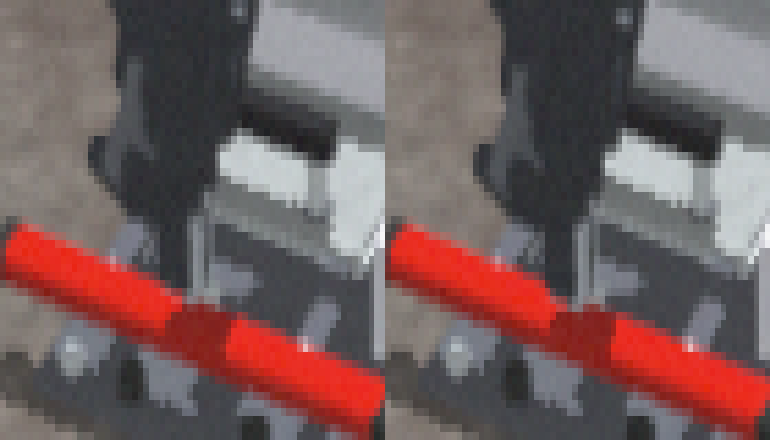

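Depth puts the finger tip at about z = 0.066 with the TCP at 0.052, still above the bar, and the dark patch on the bar is its shadow. So the tips sit higher than stated. I'll continue down, guided by force.

Emit:
{"op": "arm_command", "data": {
  "rows": [
    {"fingers": -1,"x": 0,"y": 0,"z": 0.003,"ax": 0,"ay": 0,"az": 0},
    {"fingers": -1,"x": 0,"y": 0,"z": 0.003,"ax": 0,"ay": 0,"az": 0},
    {"fingers": -1,"x": 0,"y": 0,"z": 0.003,"ax": 0,"ay": 0,"az": 0},
    {"fingers": -1,"x": 0,"y": 0,"z": 0.001,"ax": 0,"ay": 0,"az": 0}
  ]
}}

```text
clock: 3.83
tcp_pos: [0.5248, -0.0736, 0.0411]
orientation: [-3.113, -0.421, -0.004]
contact_force: [0.2, 0.0, -0.8]
grip_width: 0.0002
gripper_force: 0.0
```

Emit:
{"op": "arm_command", "data": {
  "rows": [
    {"fingers": -1,"x": 0,"y": 0,"z": 0.002,"ax": 0,"ay": 0,"az": 0},
    {"fingers": -1,"x": 0,"y": 0,"z": 0.001,"ax": 0,"ay": 0,"az": 0}
  ]
}}

```text
clock: 4.0
tcp_pos: [0.5252, -0.0735, 0.039]
orientation: [-3.113, -0.421, -0.005]
contact_force: [-2.2, 1.4, 10.0]
grip_width: 0.0002
gripper_force: 4.9
```

Emit:
{"op": "arm_command", "data": {
  "rows": [
    {"fingers": -1,"x": 0,"y": 0,"z": 0.002,"ax": 0,"ay": 0,"az": 0},
    {"fingers": -1,"x": 0,"y": 0,"z": 0.001,"ax": 0,"ay": 0,"az": 0}
  ]
}}

```text
clock: 4.17
tcp_pos: [0.525, -0.0732, 0.0363]
orientation: [-3.113, -0.421, -0.005]
contact_force: [-3.0, 1.8, 10.9]
grip_width: -0.0
gripper_force: 5.0
```

Emit:
{"op": "arm_command", "data": {
  "rows": [
    {"fingers": -1,"x": 0,"y": 0,"z": 0.002,"ax": 0,"ay": 0,"az": 0},
    {"fingers": -1,"x": 0,"y": 0,"z": 0.002,"ax": 0,"ay": 0,"az": 0},
    {"fingers": -1,"x": 0,"y": 0,"z": 0.002,"ax": 0,"ay": 0,"az": 0},
    {"fingers": -1,"x": 0,"y": 0,"z": 0.001,"ax": 0,"ay": 0,"az": 0}
  ]
}}

```text
clock: 4.5
tcp_pos: [0.5249, -0.0725, 0.0292]
orientation: [-3.112, -0.422, -0.005]
contact_force: [-3.8, 3.7, 10.1]
grip_width: 0.0002
gripper_force: 5.1
```

Emit:
{"op": "arm_command", "data": {
  "rows": [
    {"fingers": -1,"x": 0,"y": 0,"z": 0.0015,"ax": 0,"ay": 0,"az": 0},
    {"fingers": -1,"x": 0,"y": 0,"z": 0.0015,"ax": 0,"ay": 0,"az": 0}
  ]
}}

```text
clock: 4.67
tcp_pos: [0.5248, -0.0723, 0.0263]
orientation: [-3.112, -0.422, -0.005]
contact_force: [-4.0, 3.2, 9.9]
grip_width: -0.0003
gripper_force: 5.2
```

Emit:
{"op": "arm_command", "data": {
  "rows": [
    {"fingers": -1,"x": 0,"y": 0,"z": 0.001,"ax": 0,"ay": 0,"az": 0}
  ]
}}

```text
clock: 4.75
tcp_pos: [0.5248, -0.0723, 0.0253]
orientation: [-3.112, -0.422, -0.005]
contact_force: [-3.9, 4.3, 9.3]
grip_width: -0.0001
gripper_force: 5.1
```

Emit:
{"op": "arm_command", "data": {
  "rows": [
    {"fingers": -1,"x": 0,"y": 0,"z": 0.001,"ax": 0,"ay": 0,"az": 0}
  ]
}}

```text
clock: 4.83
tcp_pos: [0.5249, -0.0722, 0.0245]
orientation: [-3.112, -0.422, -0.005]
contact_force: [-5.4, 3.0, 18.9]
grip_width: 0.0001
gripper_force: 9.9
```

Emit:
{"op": "arm_command", "data": {
  "rows": [
    {"fingers": -1,"x": 0,"y": 0,"z": 0.001,"ax": 0,"ay": 0,"az": 0}
  ]
}}

```text
clock: 4.92
tcp_pos: [0.525, -0.0722, 0.0241]
orientation: [-3.112, -0.422, -0.005]
contact_force: [-7.9, 4.3, 25.7]
grip_width: 0.0001
gripper_force: 13.6
```

That's the firm stop: 26 N at TCP 0.0241, so the bar's top is at 36 mm. The fingertip is therefore at TCP z + 12 mm, and the true grasp point is about 31 mm above the reported one. Next I'll retract and go over the handle with the fingers partly open.

Emit:
{"op": "arm_command", "data": {
  "rows": [
    {"fingers": -1,"x": 0,"y": 0,"z": -0.02,"ax": 0,"ay": 0,"az": 0},
    {"fingers": -1,"x": 0,"y": 0,"z": -0.035,"ax": 0,"ay": 0,"az": 0},
    {"fingers": -1,"x": 0,"y": 0,"z": -0.035,"ax": 0,"ay": 0,"az": 0},
    {"fingers": -0.1,"x": 0,"y": 0.01,"z": -0.005,"ax": 0,"ay": 0,"az": 0},
    {"fingers": -0.1,"x": 0,"y": 0.03,"z": 0,"ax": 0,"ay": 0,"az": 0},
    {"fingers": -0.1,"x": 0,"y": 0.03,"z": 0,"ax": 0,"ay": 0,"az": 0},
    {"fingers": -0.1,"x": 0,"y": 0,"z": 0,"ax": 0,"ay": 0,"az": 0},
    {"fingers": -0.1,"x": 0,"y": 0,"z": 0,"ax": 0,"ay": 0,"az": 0}
  ]
}}

```text
clock: 5.58
tcp_pos: [0.5434, -0.1435, 0.1174]
orientation: [3.114, 0.414, 0.005]
contact_force: [-0.8, 0.5, -1.0]
grip_width: 0.0383
gripper_force: 0.0
```

Run:
```python
from h import *
go([.544,-.144,.056],15.4)
d=snap('scene','s3')
a=cv2.imread('pics/s3.png')[160:270,205:345]; cv2.imwrite('pics/c6.png',cv2.resize(a,None,fx=5.5,fy=5.4,interpolation=cv2.INTER_CUBIC))
for u,v in((216,237),(235,241),(268,251),(285,256),(216,239),(235,244),(268,254)):print(u,v,pt(d,u,v))
```

```text
turn [ 0.04 -0.19 -0.24] shift now [0.0003 0.0006 0.0614] after turn [0.0005 0.0007 0.0614] F [-0.8  0.5 -1. ] 5.5833
216 237 [ 0.6331 -0.0529  0.0343]
235 241 [ 0.5836 -0.0784  0.0303]
268 251 [ 0.5056 -0.128   0.0054]
285 256 [ 0.4563 -0.143   0.0047]
216 239 [ 0.626  -0.0466  0.0346]
235 244 [ 0.5695 -0.065   0.035 ]
268 254 [ 0.4727 -0.0925  0.0348]
```

View pics/c6.png

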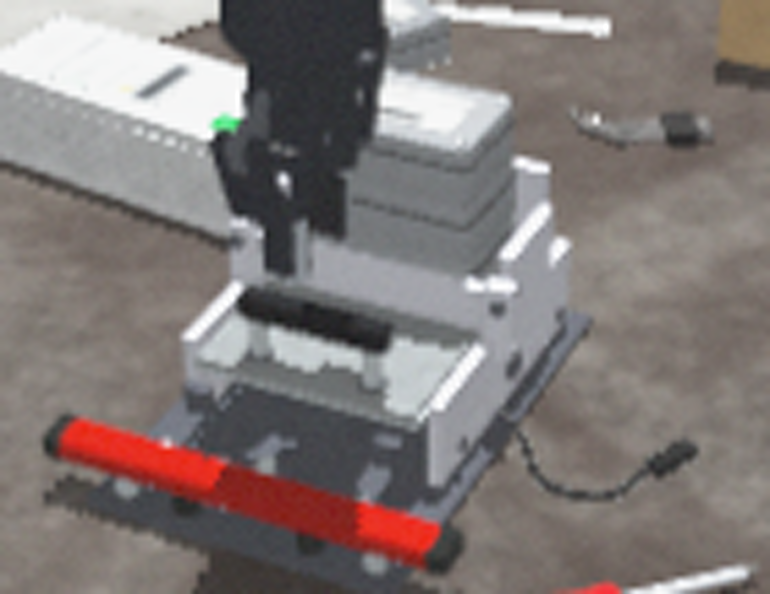

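The bar is down and level: about 35 mm at both ends, with its middle at c6 (250,500). The fingers hover over the handle at c6 (280,270), and the stack is intact. Descending to grasp.

Emit:
{"op": "arm_command", "data": {
  "rows": [
    {"fingers": -0.1,"x": 0,"y": 0.0005,"z": 0.02,"ax": 0,"ay": 0,"az": -0.2},
    {"fingers": -0.1,"x": 0,"y": 0,"z": 0.015,"ax": 0,"ay": 0,"az": 0},
    {"fingers": -0.1,"x": 0,"y": 0,"z": 0.01,"ax": 0,"ay": 0,"az": 0},
    {"fingers": -0.1,"x": 0,"y": 0,"z": 0,"ax": 0,"ay": 0,"az": 0}
  ]
}}

```text
clock: 5.97
tcp_pos: [0.5419, -0.1401, 0.0705]
orientation: [-3.11, -0.429, 0.001]
contact_force: [0.5, 0.4, -0.4]
grip_width: 0.0383
gripper_force: 0.0
```

Emit:
{"op": "arm_command", "data": {
  "rows": [
    {"fingers": -0.1,"x": 0,"y": 0,"z": 0.01,"ax": 0,"ay": 0,"az": 0},
    {"fingers": -0.1,"x": 0,"y": 0,"z": 0.006,"ax": 0,"ay": 0,"az": 0},
    {"fingers": -0.1,"x": 0,"y": 0,"z": 0,"ax": 0,"ay": 0,"az": 0}
  ]
}}

```text
clock: 6.22
tcp_pos: [0.5432, -0.1412, 0.0558]
orientation: [-3.111, -0.427, -0.003]
contact_force: [-0.1, 0.3, 0.9]
grip_width: 0.0382
gripper_force: 0.0
```

Emit:
{"op": "arm_command", "data": {
  "rows": [
    {"fingers": -0.3,"x": 0,"y": 0,"z": 0,"ax": 0,"ay": 0,"az": 0},
    {"fingers": -0.45,"x": 0,"y": 0,"z": 0,"ax": 0,"ay": 0,"az": 0},
    {"fingers": -0.55,"x": 0,"y": 0,"z": 0,"ax": 0,"ay": 0,"az": 0}
  ],
  "grip_force": 20
}}

```text
clock: 6.47
tcp_pos: [0.5446, -0.1431, 0.0575]
orientation: [3.111, 0.424, 0.008]
contact_force: [1.5, -3.3, -1.1]
grip_width: 0.0191
gripper_force: 2.2
```

Emit:
{"op": "arm_command", "data": {
  "rows": [
    {"fingers": -0.55,"x": 0,"y": 0.002,"z": 0,"ax": 0,"ay": 0,"az": 0},
    {"fingers": -0.65,"x": 0,"y": 0,"z": 0,"ax": 0,"ay": 0,"az": 0},
    {"fingers": -0.8,"x": 0,"y": 0,"z": 0,"ax": 0,"ay": 0,"az": 0},
    {"fingers": -1,"x": 0,"y": 0,"z": 0,"ax": 0,"ay": 0,"az": 0},
    {"fingers": -1,"x": 0,"y": 0,"z": 0,"ax": 0,"ay": 0,"az": 0},
    {"fingers": -1,"x": 0,"y": 0,"z": 0,"ax": 0,"ay": 0,"az": 0}
  ],
  "grip_force": 50
}}

```text
clock: 6.97
tcp_pos: [0.545, -0.1446, 0.0575]
orientation: [3.112, 0.425, 0.008]
contact_force: [0.6, -5.7, 5.4]
grip_width: 0.0132
gripper_force: 50.0
```

Run:
```python
from h import *
go([.544,-.144,.056],15.4)
```

```text
turn [ 0.09 -0.27  0.14] shift now [-0.0008 -0.0008  0.0015] after turn [-0.0008 -0.0008  0.0015] F [ 0.6 -5.7  5.4] 6.9667
```

Gripped: 13 mm wide, 50 N. Drawing slowly.

Emit:
{"op": "arm_command", "data": {
  "rows": [
    {"fingers": -1,"x": 0,"y": -0.0005,"z": 0,"ax": 0,"ay": 0,"az": 0},
    {"fingers": -1,"x": 0,"y": -0.001,"z": 0,"ax": 0,"ay": 0,"az": 0},
    {"fingers": -1,"x": 0,"y": -0.0015,"z": 0,"ax": 0,"ay": 0,"az": 0},
    {"fingers": -1,"x": 0,"y": -0.0015,"z": 0,"ax": 0,"ay": 0,"az": 0},
    {"fingers": -1,"x": 0,"y": -0.0015,"z": 0,"ax": 0,"ay": 0,"az": 0},
    {"fingers": -1,"x": 0,"y": -0.0015,"z": 0,"ax": 0,"ay": 0,"az": 0},
    {"fingers": -1,"x": 0,"y": -0.0015,"z": 0,"ax": 0,"ay": 0,"az": 0},
    {"fingers": -1,"x": 0,"y": -0.0015,"z": 0,"ax": 0,"ay": 0,"az": 0},
    {"fingers": -1,"x": 0,"y": -0.0015,"z": 0,"ax": 0,"ay": 0,"az": 0},
    {"fingers": -1,"x": 0,"y": -0.0015,"z": 0,"ax": 0,"ay": 0,"az": 0}
  ]
}}

```text
clock: 7.8
tcp_pos: [0.5419, -0.1335, 0.0575]
orientation: [3.11, 0.422, 0.009]
contact_force: [3.4, -10.5, 2.1]
grip_width: 0.0132
gripper_force: 49.7
```

Emit:
{"op": "arm_command", "data": {
  "rows": [
    {"fingers": -1,"x": 0,"y": -0.0015,"z": 0,"ax": 0,"ay": 0,"az": 0},
    {"fingers": -1,"x": 0,"y": -0.0015,"z": 0,"ax": 0,"ay": 0,"az": 0},
    {"fingers": -1,"x": 0,"y": -0.0015,"z": 0,"ax": 0,"ay": 0,"az": 0},
    {"fingers": -1,"x": 0,"y": -0.0015,"z": 0,"ax": 0,"ay": 0,"az": 0},
    {"fingers": -1,"x": 0,"y": -0.0015,"z": 0,"ax": 0,"ay": 0,"az": 0},
    {"fingers": -1,"x": 0,"y": -0.0015,"z": 0,"ax": 0,"ay": 0,"az": 0},
    {"fingers": -1,"x": 0,"y": -0.0015,"z": 0,"ax": 0,"ay": 0,"az": 0},
    {"fingers": -1,"x": 0,"y": -0.0015,"z": 0,"ax": 0,"ay": 0,"az": 0},
    {"fingers": -1,"x": 0,"y": -0.0015,"z": 0,"ax": 0,"ay": 0,"az": 0},
    {"fingers": -1,"x": 0,"y": -0.0015,"z": 0,"ax": 0,"ay": 0,"az": 0}
  ]
}}

```text
clock: 8.63
tcp_pos: [0.5379, -0.1197, 0.0575]
orientation: [3.11, 0.421, 0.009]
contact_force: [4.2, -11.7, 2.5]
grip_width: 0.0132
gripper_force: 49.6
```

Run:
```python
from h import *
go(np.array([.545,-.1446,.0575])-.1*np.array([.266,-.964,0]),15.5)
```

```text
turn [ 0.25 -0.31 -0.07] shift now [ 0.0002 -0.0741 -0.0004] after turn [ 0.0003 -0.0741 -0.    ] F [  4.2 -11.7   2.5] 8.6333
```

Emit:
{"op": "arm_command", "data": {
  "rows": [
    {"fingers": -1,"x": 0,"y": -0.0015,"z": 0,"ax": 0,"ay": 0,"az": 0},
    {"fingers": -1,"x": 0,"y": -0.0015,"z": 0,"ax": 0,"ay": 0,"az": 0},
    {"fingers": -1,"x": 0,"y": -0.0015,"z": 0,"ax": 0,"ay": 0,"az": 0},
    {"fingers": -1,"x": 0,"y": -0.0015,"z": 0,"ax": 0,"ay": 0,"az": 0},
    {"fingers": -1,"x": 0,"y": -0.0015,"z": 0,"ax": 0,"ay": 0,"az": 0},
    {"fingers": -1,"x": 0,"y": -0.0015,"z": 0,"ax": 0,"ay": 0,"az": 0},
    {"fingers": -1,"x": 0,"y": -0.0015,"z": 0,"ax": 0,"ay": 0,"az": 0},
    {"fingers": -1,"x": 0,"y": -0.0015,"z": 0,"ax": 0,"ay": 0,"az": 0},
    {"fingers": -1,"x": 0,"y": -0.0015,"z": 0,"ax": 0,"ay": 0,"az": 0},
    {"fingers": -1,"x": 0,"y": -0.0015,"z": 0,"ax": 0,"ay": 0,"az": 0}
  ]
}}

```text
clock: 9.47
tcp_pos: [0.5341, -0.1065, 0.0575]
orientation: [3.109, 0.42, 0.01]
contact_force: [4.4, -15.4, 0.8]
grip_width: 0.013
gripper_force: 49.5
```

Emit:
{"op": "arm_command", "data": {
  "rows": [
    {"fingers": -1,"x": 0,"y": -0.0015,"z": 0,"ax": 0,"ay": 0,"az": 0},
    {"fingers": -1,"x": 0,"y": -0.0015,"z": 0,"ax": 0,"ay": 0,"az": 0},
    {"fingers": -1,"x": 0,"y": -0.0015,"z": 0,"ax": 0,"ay": 0,"az": 0},
    {"fingers": -1,"x": 0,"y": -0.0015,"z": 0,"ax": 0,"ay": 0,"az": 0},
    {"fingers": -1,"x": 0,"y": -0.0015,"z": 0,"ax": 0,"ay": 0,"az": 0},
    {"fingers": -1,"x": 0,"y": -0.0015,"z": 0,"ax": 0,"ay": 0,"az": 0},
    {"fingers": -1,"x": 0,"y": -0.0015,"z": 0,"ax": 0,"ay": 0,"az": 0},
    {"fingers": -1,"x": 0,"y": -0.0015,"z": 0,"ax": 0,"ay": 0,"az": 0},
    {"fingers": -1,"x": 0,"y": -0.0015,"z": 0,"ax": 0,"ay": 0,"az": 0},
    {"fingers": -1,"x": 0,"y": -0.0015,"z": 0,"ax": 0,"ay": 0,"az": 0}
  ]
}}

```text
clock: 10.3
tcp_pos: [0.529, -0.0884, 0.0572]
orientation: [3.112, 0.424, 0.007]
contact_force: [0.4, -5.2, 3.6]
grip_width: 0.0132
gripper_force: 50.2
```

Emit:
{"op": "arm_command", "data": {
  "rows": [
    {"fingers": -1,"x": 0,"y": -0.0015,"z": 0,"ax": 0,"ay": 0,"az": 0},
    {"fingers": -1,"x": 0,"y": -0.0015,"z": 0,"ax": 0,"ay": 0,"az": 0},
    {"fingers": -1,"x": 0,"y": -0.0015,"z": 0,"ax": 0,"ay": 0,"az": 0},
    {"fingers": -1,"x": 0,"y": -0.0015,"z": 0,"ax": 0,"ay": 0,"az": 0},
    {"fingers": -1,"x": 0,"y": -0.0015,"z": 0,"ax": 0,"ay": 0,"az": 0},
    {"fingers": -1,"x": 0,"y": -0.0015,"z": 0,"ax": 0,"ay": 0,"az": 0},
    {"fingers": -1,"x": 0,"y": -0.0015,"z": 0,"ax": 0,"ay": 0,"az": 0},
    {"fingers": -1,"x": 0,"y": -0.0015,"z": 0,"ax": 0,"ay": 0,"az": 0},
    {"fingers": -1,"x": 0,"y": -0.0015,"z": 0,"ax": 0,"ay": 0,"az": 0},
    {"fingers": -1,"x": 0,"y": -0.0015,"z": 0,"ax": 0,"ay": 0,"az": 0}
  ]
}}

```text
clock: 11.13
tcp_pos: [0.5245, -0.0724, 0.0568]
orientation: [-3.112, -0.426, -0.005]
contact_force: [0.3, -2.6, 3.5]
grip_width: 0.0129
gripper_force: 50.3
```

Emit:
{"op": "arm_command", "data": {
  "rows": [
    {"fingers": -1,"x": 0,"y": -0.002,"z": 0,"ax": 0,"ay": 0,"az": 0},
    {"fingers": -1,"x": 0,"y": -0.002,"z": 0,"ax": 0,"ay": 0,"az": 0},
    {"fingers": -1,"x": 0,"y": -0.002,"z": 0,"ax": 0,"ay": 0,"az": 0},
    {"fingers": -1,"x": 0,"y": -0.002,"z": 0,"ax": 0,"ay": 0,"az": 0},
    {"fingers": -1,"x": 0,"y": -0.002,"z": 0,"ax": 0,"ay": 0,"az": 0},
    {"fingers": -1,"x": 0,"y": -0.002,"z": 0,"ax": 0,"ay": 0,"az": 0},
    {"fingers": -1,"x": 0,"y": -0.002,"z": 0,"ax": 0,"ay": 0,"az": 0},
    {"fingers": -1,"x": 0,"y": -0.002,"z": 0,"ax": 0,"ay": 0,"az": 0},
    {"fingers": -1,"x": 0,"y": -0.002,"z": 0,"ax": 0,"ay": 0,"az": 0},
    {"fingers": -1,"x": 0,"y": -0.002,"z": 0,"ax": 0,"ay": 0,"az": 0}
  ]
}}

```text
clock: 11.97
tcp_pos: [0.5189, -0.0532, 0.0567]
orientation: [-3.112, -0.426, -0.005]
contact_force: [0.4, -2.3, 2.0]
grip_width: 0.0131
gripper_force: 50.0
```

Run:
```python
from h import *
go(np.array([.545,-.1446,.0575])-.112*np.array([.266,-.964,0]),15.5)
d=snap('scene','s4')
a=cv2.imread('pics/s4.png')[140:270,195:345]; cv2.imwrite('pics/c7.png',cv2.resize(a,None,fx=5,fy=4.6,interpolation=cv2.INTER_CUBIC))
```

```text
turn [-0.01 -0.18  0.09] shift now [ 0.0009 -0.0169 -0.0008] after turn [ 0.0008 -0.0169 -0.0008] F [ 0.4 -2.3  2. ] 11.9667
```

View pics/c7.png

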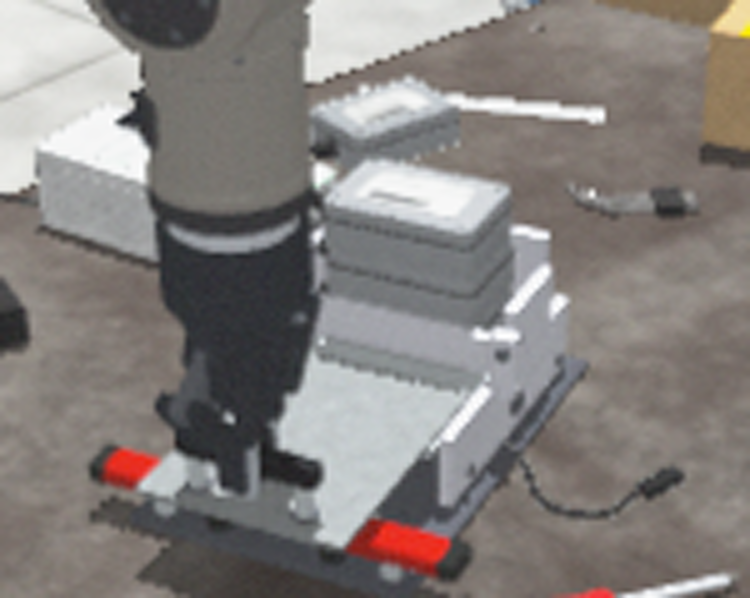

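The stack is upright behind the strip bar, at c7 (410,240). The plate is out over the bar with its handle in the jaws at c7 (250,480). I'll finish the draw, then lift and carry it to the mat.

Emit:
{"op": "arm_command", "data": {
  "rows": [
    {"fingers": -1,"x": 0,"y": -0.004,"z": 0,"ax": 0,"ay": 0,"az": 0},
    {"fingers": -1,"x": 0,"y": -0.005,"z": 0,"ax": 0,"ay": 0,"az": 0},
    {"fingers": -1,"x": 0,"y": -0.005,"z": 0,"ax": 0,"ay": 0,"az": 0},
    {"fingers": -1,"x": 0,"y": -0.005,"z": -0.001,"ax": 0,"ay": 0,"az": 0},
    {"fingers": -1,"x": 0,"y": -0.005,"z": -0.005,"ax": 0,"ay": 0,"az": 0},
    {"fingers": -1,"x": 0,"y": 0,"z": -0.01,"ax": 0,"ay": 0,"az": 0},
    {"fingers": -1,"x": 0,"y": 0,"z": -0.015,"ax": 0,"ay": 0,"az": 0},
    {"fingers": -1,"x": 0,"y": 0,"z": -0.02,"ax": 0,"ay": 0,"az": 0},
    {"fingers": -1,"x": 0,"y": 0,"z": -0.02,"ax": 0,"ay": 0,"az": 0},
    {"fingers": -1,"x": 0,"y": 0,"z": -0.01,"ax": 0,"ay": 0,"az": -2}
  ]
}}

```text
clock: 12.85
tcp_pos: [0.5132, -0.0298, 0.1406]
orientation: [-3.104, -0.481, -0.009]
contact_force: [1.5, -0.2, -1.5]
grip_width: 0.0129
gripper_force: 49.5
```

Run:
```python
from h import *
go([.555,.310,.1],10.6)
```

```text
turn [ 0.01 -0.34  7.01] shift now [ 0.1424 -0.3113  0.0412] after turn [ 0.1036 -0.3263  0.0406] F [ 1.5 -0.2 -1.5] 12.85
```

Emit:
{"op": "arm_command", "data": {
  "rows": [
    {"fingers": -1,"x": 0,"y": 0,"z": 0,"ax": 0,"ay": 0,"az": 3},
    {"fingers": -1,"x": 0,"y": -0.01,"z": 0,"ax": 0,"ay": 0,"az": 4},
    {"fingers": -1,"x": 0.008,"y": -0.025,"z": 0,"ax": 0,"ay": 0,"az": 0},
    {"fingers": -1,"x": 0.01,"y": -0.03,"z": 0,"ax": 0,"ay": 0,"az": 0},
    {"fingers": -1,"x": 0.01,"y": -0.03,"z": 0,"ax": 0,"ay": 0,"az": 0},
    {"fingers": -1,"x": 0.01,"y": -0.03,"z": 0,"ax": 0,"ay": 0,"az": 0},
    {"fingers": -1,"x": 0.01,"y": -0.03,"z": 0,"ax": 0,"ay": 0,"az": 0},
    {"fingers": -1,"x": 0.01,"y": -0.03,"z": 0,"ax": 0,"ay": 0,"az": 0},
    {"fingers": -1,"x": 0.01,"y": -0.03,"z": 0,"ax": 0,"ay": 0,"az": 0},
    {"fingers": -1,"x": 0.01,"y": -0.03,"z": 0,"ax": 0,"ay": 0,"az": 0}
  ]
}}

```text
clock: 13.68
tcp_pos: [0.5429, 0.2263, 0.1388]
orientation: [-3.127, -0.29, -0.005]
contact_force: [-0.3, -0.3, -2.4]
grip_width: 0.0131
gripper_force: 49.5
```

Emit:
{"op": "arm_command", "data": {
  "rows": [
    {"fingers": -1,"x": 0.01,"y": -0.03,"z": 0,"ax": 0,"ay": 0,"az": 0},
    {"fingers": -1,"x": 0.01,"y": -0.03,"z": 0.01,"ax": 0,"ay": 0,"az": 0},
    {"fingers": -1,"x": 0.005,"y": -0.015,"z": 0.02,"ax": 0,"ay": 0,"az": 0},
    {"fingers": -1,"x": 0,"y": -0.005,"z": 0.01,"ax": 0,"ay": 0,"az": 0},
    {"fingers": -1,"x": 0,"y": 0,"z": 0,"ax": 0,"ay": 0,"az": 0},
    {"fingers": -1,"x": 0,"y": 0,"z": 0,"ax": 0,"ay": 0,"az": 0},
    {"fingers": -1,"x": 0,"y": 0,"z": 0,"ax": 0,"ay": 0,"az": 0}
  ]
}}

```text
clock: 14.27
tcp_pos: [0.554, 0.3061, 0.099]
orientation: [3.128, 0.287, 0.006]
contact_force: [0.5, 1.2, -1.7]
grip_width: 0.0127
gripper_force: 49.5
```

Run:
```python
from h import *
go([.555,.310,.012],10.6)
d=snap('scene','s5')
```

```text
turn [ 0.04 -0.22 -0.12] shift now [ 0.0013 -0.0037  0.087 ] after turn [ 0.0017 -0.0036  0.087 ] F [ 0.5  1.2 -1.7] 14.2667
```

Emit:
{"op": "arm_command", "data": {
  "rows": [
    {"fingers": -1,"x": 0.001,"y": -0.004,"z": 0.02,"ax": 0,"ay": -0.2,"az": -0.1},
    {"fingers": -1,"x": 0,"y": 0,"z": 0.02,"ax": 0,"ay": 0,"az": 0},
    {"fingers": -1,"x": 0,"y": 0,"z": 0.02,"ax": 0,"ay": 0,"az": 0},
    {"fingers": -1,"x": 0,"y": 0,"z": 0.014,"ax": 0,"ay": 0,"az": 0},
    {"fingers": -1,"x": 0,"y": 0,"z": 0.004,"ax": 0,"ay": 0,"az": 0},
    {"fingers": -1,"x": 0,"y": 0,"z": 0,"ax": 0,"ay": 0,"az": 0},
    {"fingers": -1,"x": 0,"y": 0,"z": 0,"ax": 0,"ay": 0,"az": 0}
  ]
}}

```text
clock: 14.9
tcp_pos: [0.5545, 0.312, 0.0212]
orientation: [-3.127, -0.292, -0.002]
contact_force: [-0.7, 0.5, -2.1]
grip_width: 0.0131
gripper_force: 49.5
```

Run:
```python
from h import *
go([.555,.310,.010],10.6)
d=snap('top','t5')
# plate pixels: light grey high points over the mat
K=d['K'];T=d['world_from_camera'];v,u=np.mgrid[150:250,110:230];z=d['depth'][150:250,110:230]
P=np.stack([(u-K[0,2])/K[0,0]*z,(v-K[1,2])/K[1,1]*z,z],-1)@T[:3,:3].T+T[:3,3]
hs=cv2.cvtColor(d['frame'],cv2.COLOR_RGB2HSV)[150:250,110:230]
m=(hs[...,1]<60)&(hs[...,2]>110)&(P[...,2]>0)&(P[...,2]<.05)&(np.hypot(P[...,0]-.567,P[...,1]-.247)<.13)
Q=P[m];c,*_=np.linalg.lstsq(np.c_[Q[:,:2]-[.567,.247],np.ones(len(Q))],Q[:,2],rcond=None);print(m.sum(),'slope',c)
print(cv2.minAreaRect(Q[:,:2].astype(np.float32)))
```

```text
turn [-0.03 -0.07  0.06] shift now [0.0001 0.002  0.0112] after turn [0.0001 0.002  0.0112] F [-0.7  0.5 -2.1] 14.9
1013 slope [-0.01423771 -0.00529194  0.01802092]
((0.5669781565666199, 0.2497733235359192), (0.12959378957748413, 0.15485943853855133), 11.039436340332031)
```

The plate hangs level and centred, about 10 mm above the mat.

Emit:
{"op": "arm_command", "data": {
  "rows": [
    {"fingers": -1,"x": 0,"y": 0.002,"z": 0.005,"ax": 0,"ay": 0,"az": 0},
    {"fingers": -1,"x": 0,"y": 0,"z": 0.003,"ax": 0,"ay": 0,"az": 0},
    {"fingers": -1,"x": 0,"y": 0,"z": 0.001,"ax": 0,"ay": 0,"az": 0},
    {"fingers": -1,"x": 0,"y": 0,"z": 0,"ax": 0,"ay": 0,"az": 0}
  ]
}}

```text
clock: 15.28
tcp_pos: [0.5541, 0.3098, 0.0111]
orientation: [3.128, 0.292, -0.0]
contact_force: [-0.5, -0.5, -1.6]
grip_width: 0.0131
gripper_force: 49.5
```

Emit:
{"op": "arm_command", "data": {
  "rows": [
    {"fingers": -1,"x": 0,"y": 0,"z": 0.001,"ax": 0,"ay": 0,"az": 0},
    {"fingers": -1,"x": 0,"y": 0,"z": 0.001,"ax": 0,"ay": 0,"az": 0},
    {"fingers": -1,"x": 0,"y": 0,"z": 0,"ax": 0,"ay": 0,"az": 0}
  ]
}}

```text
clock: 15.53
tcp_pos: [0.5542, 0.3101, 0.0105]
orientation: [3.128, 0.292, 0.0]
contact_force: [-3.9, -2.7, 8.8]
grip_width: 0.0133
gripper_force: 51.0
```

Touchdown, with about 10 N. Releasing and rising straight up.

Emit:
{"op": "arm_command", "data": {
  "rows": [
    {"fingers": -0.6,"x": 0,"y": 0,"z": 0,"ax": 0,"ay": 0,"az": 0},
    {"fingers": -0.3,"x": 0,"y": 0,"z": 0,"ax": 0,"ay": 0,"az": 0},
    {"fingers": -0.1,"x": 0,"y": 0,"z": 0,"ax": 0,"ay": 0,"az": 0},
    {"fingers": -0.1,"x": 0,"y": 0,"z": 0,"ax": 0,"ay": 0,"az": 0},
    {"fingers": -0.1,"x": 0,"y": 0,"z": -0.01,"ax": 0,"ay": 0,"az": 0},
    {"fingers": -0.1,"x": 0,"y": 0,"z": -0.02,"ax": 0,"ay": 0,"az": 0},
    {"fingers": -0.1,"x": 0,"y": 0,"z": -0.03,"ax": 0,"ay": 0,"az": 0},
    {"fingers": -0.1,"x": 0,"y": 0,"z": -0.04,"ax": 0,"ay": 0,"az": 0},
    {"fingers": -0.1,"x": 0,"y": 0,"z": -0.04,"ax": 0,"ay": 0,"az": 0},
    {"fingers": -0.1,"x": 0,"y": 0,"z": 0,"ax": 0,"ay": 0,"az": 0}
  ]
}}

```text
clock: 16.37
tcp_pos: [0.5583, 0.3133, 0.1587]
orientation: [-3.121, -0.292, -0.019]
contact_force: [1.2, 1.3, 0.4]
grip_width: 0.0383
gripper_force: 0.0
```

Run:
```python
from h import *
a=snap('scene','s6')['frame'];b=snap('top','t6')
A=cv2.resize(a[150:390,50:345],(430,350));B=cv2.resize(b['frame'][130:270,100:335],(370,220),interpolation=cv2.INTER_CUBIC)
c=np.zeros((350,800,3),np.uint8);c[:,:430]=A;c[:220,430:]=B;cv2.imwrite('pics/c8.png',c[...,::-1])
for u,v in((300,185),(298,197)):print(pt(b,u,v))
d=dict(np.load('s6.npz'))
for u,v in((216,239),(235,244),(268,254)):print(pt(d,u,v))
d=b
K=d['K'];T=d['world_from_camera'];v,u=np.mgrid[150:250,110:230];z=d['depth'][150:250,110:230]
P=np.stack([(u-K[0,2])/K[0,0]*z,(v-K[1,2])/K[1,1]*z,z],-1)@T[:3,:3].T+T[:3,3]
hs=cv2.cvtColor(d['frame'],cv2.COLOR_RGB2HSV)[150:250,110:230]
m=(hs[...,1]<60)&(hs[...,2]>110)&(P[...,2]>0)&(P[...,2]<.05)&(np.hypot(P[...,0]-.567,P[...,1]-.247)<.13)
Q=P[m];c,*_=np.linalg.lstsq(np.c_[Q[:,:2]-[.567,.247],np.ones(len(Q))],Q[:,2],rcond=None);print(m.sum(),'slope',c,cv2.minAreaRect(Q[:,:2].astype(np.float32)))
```

```text
[ 0.6051 -0.2552  0.1497]
[ 0.5622 -0.2472  0.1532]
[ 0.6257 -0.0463  0.0349]
[ 0.5688 -0.0644  0.0357]
[ 0.4722 -0.0921  0.0353]
1114 slope [-0.00238503 -0.0002868   0.00883038] ((0.5636969208717346, 0.2484324723482132), (0.12839801609516144, 0.1581706553697586), 12.902505874633789)
```

View pics/c8.png

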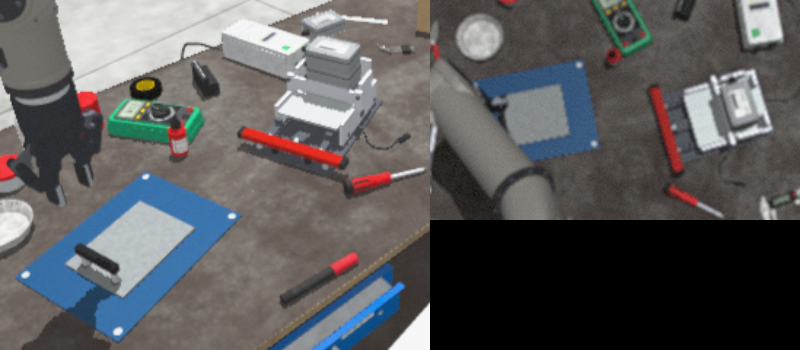

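The plate lies flat and square on the mat, with its handle at c8 (97,258) and a blue border all round. The bar is down. The stack is upright, about 5 mm lower on the deck, and the bystanders are untouched. Handing in.

```bash
python3 -c "
from bench import r
print(r.hand_in())"
```

```text
the job is handed in; nothing more can be done
None
```

I pressed the release bar fully and evenly down, drew the slip plate out so the controllers settled upright on the deck, laid the plate flat and square on the blue mat, and handed the job in at about 16.5 s of the 53 s allowed; no verdict came back.

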